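Right the toppled fuse and hold the tester dial at its third step

ROBOT

A 7-joint arm with a two-finger parallel gripper is mounted at the origin on the work surface. World frame = base frame: x ahead of the robot, y to its left, z up, the work surface at z = 0. Lengths are in mm, angles in rad, forces in N, time in s.
With the tool pointing down it reaches from about 400 to 875 mm from the base axis. Payload 4.4 kg.
Tool frame: the origin (TCP) lies midway between the tips of the shut fingers; the grasp point (between the pads) lies 19 mm behind it; z points along the fingers, y is the direction in which the jaws open and shut (so a half turn about z gives the same grasp; the last joint's range is limited). The gripper opens to 85 mm and grips with 20 to 120 N. Pads are 22 mm wide; open, the fingers measure 114 mm over their backs; the gripper's body (76 mm by 85 mm) begins 54 mm behind the grasp point. The pads swing forward as they close: fully open they stand 13 mm farther back than shut.
Start: joints at [1.165, 0.628, 0.038, 1.517, -0.027, 0.996, -0.02], TCP at [216.672, -612.839, 231.313] pointing down, gripper open.
Joint ranges: [-3.06, 3.06], [-0.37, 2.12], [-1.25, 1.32], [0.18, 2.47], [-1.1, 4.24], [0.23, 1.98], [-2.94, 2.94]. Speed limits (rad/s): [2.57, 2.57, 3.14, 3.14, 3.14, 3.14, 3.14].

INTERFACE

Orientations are given as [roll, pitch, yaw] about the fixed x, y, z axes, in that order (R = Rz(yaw) Ry(pitch) Rx(roll)).
In Python, from cell import * gives the robot as it stands. The module is installed in compiled form; this text tells all that it offers.
- The arm moves only by the tool move_arm, never from a script. Its argument "series" is a list of rows, each a list of 2 entries, a list of its own where there are three numbers: the shift along the tool's x, y, z in m, then the turn about the tool's z in rad. In form: [[[x, y, z], yaw], ...]. A call has 1 to 5 rows; each row is the pose to reach, as a shift and turn from the pose measured when the call began, along the tool's axes at that moment; what a row does not reach only later rows make up. A row lasts 1/8 s, in which the tool goes at most 62.5 mm and 10.7 degrees, less where a joint would pass 70% of its speed; a pose out of reach is approached as far as the arm can. A call with a gripper value outside its range is refused whole. "claw" is the opening, from 0 (shut) to 1 (fully open), set as the call begins (left out, the last holds). The fingers move at their own pace and stop on an object; the grip force is fixed at half the most. Time passes only in rows, so rows that repeat a pose let the fingers close. It gives the time, the measured TCP pose, the force and the opening at its end, in the units of the state.
- read_state(): the state, without advancing time (a new reading comes with each control period).
- get_image(name): name is "scene" or "side" or "wrist"; returns the picture (420x560x3 uint8, blue, green, red); there is no depth.
- camera_model(name): a dict with "fov_y" (degrees; the focal length in pixels is half the picture's height over the tangent of half this angle, whatever the lens; pixels are square), "cx", "cy" (the principal point, pixels), "pose" (4x4, takes a point from camera to world coordinates); the wrist camera has in their place "tool_from_camera" (4x4, takes a point from camera to tool coordinates, whose origin is the TCP and whose axes are the flange's). Camera axes: x right, y down, z forward; pixel columns grow to the right and rows downward; lengths in mm; the calibration is good to about 2 mm. A picture is of the moment at which its call begins: read the wrist's pose just before it. camera_model takes no time and is no camera call.
- finish_job(): hands the job in, once; it reports no verdict.
The state is a dict: "clock": time; "qpos": joint angles; "qd": joint speeds; "tau": joint torques, N m; "eef_pos": TCP position; "tool_rot": TCP orientation; "force": force on the tool from outside, world axes, zero at the start; "torque": the same for the moment, N m; "width": finger opening in mm.
Only numpy, scipy, OpenCV 4.12 (cv2) and the standard library are available. Lean on these libraries where they do the work, as an engineer would, in place of code of your own. Each camera call takes 0.05 s, during which the arm holds its last target. There are 200 camera calls.

TASK

One of the four cartridge fuses in the test bench's lane has toppled back against the rail: stand it upright on the contact strip in the lane again and let go of it, without knocking over or shifting the other fuses, the carton or the plug. Then test the row: with the fingers press the spring-return dial's handle bar down past its first two clicks to the third click and no further. It springs back if released, so finish while still holding it there.

Things in the scene. Friction and masses are not known exactly. Their poses are not given: they have to be found in the camera images.
- bench: fixed fuse test bench; its place and yaw vary. Frame: origin on the table, z up, x away from the robot, y left. A plywood base (x -110 to 90, y -235 to 275, 18 mm thick) carries the fuse lane and, right of it, the grey tester box: x -100 to 0, y -225 to -135 mm, top 168 mm above the table. The dial is on the box's right-hand (-y) side.
- lane_mid (a point): middle of the lane on top of its steel contact strip, bench (0, 90, 20) mm; bench axes. The lane runs along y, 360 mm long; the strip is x -22 to 22 mm; front lip (x -37 to -22) 10 mm above the strip, back rail (x 22 to 37) 35 mm above it. Its four fuse places are at -135, -45, 45, 135 mm along y from this point, each +-5 mm.
- tipped_centre (a point): centre of the toppled fuse: cylinder 36 mm in diameter, 110 long, copper caps, paper tube, ends alike, 0.17-0.34 kg; z along its axis. In any of the four places, it leans away from the robot (bench +x), about 0.8 rad from vertical, foot at the lip, back on the rail; grip it across its sides, along the lane, above the rail. Stood upright on the strip, its centre is 75 mm above the table.
- dial_axis (a point): centre of the dial's axle where it leaves the tester box's right-hand side: bench (-40, -225, 118) mm; bench axes. The axle runs along bench y. Three small steel studs on the box, 64 mm from the axle, mark where the dial's arm points at the three clicks.
- dial_bar (a point): middle of the handle bar, the place to press: black horizontal bar, 16 mm in diameter, 70 long, parallel to the axle, its centre line 75 mm from it; this point is 66 mm out from the box's side. The arm points away from the robot (bench +x), raised 0.5 rad above level at rest. The point turns with the dial.
- dial (a joint): angle (rad) of the black dial, 80 mm in diameter: 0 at rest, grows as the bar is pressed down. From the axle the bar is 75 mm x cos(0.5 - angle) along bench +x and 75 mm x sin(0.5 - angle) up. Clicks at 0.3, 0.6, 0.9; it can be forced on to a stop at 1.15. A spring always returns it to 0: 4 N at the bar at rest, 8 N at the third click, and a 3 N ripple between clicks.
- stand_a_centre (a point): centre (half-way up) of one of the three standing neighbour fuses, same make and size (36 mm diameter, 110 mm tall), loose; leave alone
- stand_b_centre (a point): centre (half-way up) of one of the three standing neighbour fuses, same make and size (36 mm diameter, 110 mm tall), loose; leave alone
- stand_c_centre (a point): centre (half-way up) of one of the three standing neighbour fuses, same make and size (36 mm diameter, 110 mm tall), loose; leave alone
- carton: loose cardboard carton 60 x 110 x 65 mm (x, y, z), origin at the middle of its underside, on the table beyond the lane; leave alone
- plug: loose black plug body, 50 mm in diameter, 75 mm tall, origin at the middle of its underside, on the table beyond the lane; leave alone
Not all that is in view belongs to the job. What is shaped like the part that bears tipped_centre but red is not meant.

How it is judged:
By the outcome, as a careful person would: the job done as asked, in the order asked, and still so for the second after the job is handed in, while the arm keeps its last pose, push and grip.
It also fails if it takes over 54 s, if anything falls off the work surface, if the arm or the gripper's body presses on something with over 40 N, if the wrist force passes 120 N, or if a joint passes its speed limit or range.

## Working session

There is one attempt and no reset: what is moved stays moved. The work goes in short steps, Python scripts to look and compute and a tool call to move; the robot and the scene stay as the last step left them, time stands still between calls to the robot, and variables do not carry over. Pictures are saved under pics/ and viewed, about 8 in all and at most 12, crops included, and the job is handed in when it is done.

Besides the shell and the picture viewer there is one more tool, called by a JSON object that holds its "api" and its "payload". move_arm: Moves the arm, as the interface text tells. Its arguments: {"type":"object","properties":{"series":{"type":"array"},"claw":{"type":"number"}},"required":["series"]}

```bash
mkdir -p pics; python3 - <<'E'
from cell import *
import cv2,numpy as np
s=read_state();print(s)
for n in("scene","side","wrist"):
    cv2.imwrite(f"pics/{n}0.png",get_image(n)); m=camera_model(n);print(n,{k:np.round(v,3).tolist() for k,v in m.items()})
a=cv2.imread("pics/scene0.png");b=cv2.imread("pics/side0.png")
cv2.imwrite("pics/both.png",cv2.resize(np.vstack([a,b]),None,fx=.71,fy=.71))
E
```

```text
{'clock': 0.0, 'qpos': array([ 1.16517295,  0.62933219,  0.03846208,  1.51835394, -0.02698308,
        0.99629268, -0.02001234]), 'qd': array([-0.00055571,  0.00242419,  0.00021038, -0.00153529, -0.00197541,
        0.00261395, -0.00104972]), 'tau': array([-1.36157455e-04, -5.63412452e+01,  1.22622035e+00, -1.93450338e+01,
        1.10099983e-02,  1.06691674e-02, -3.23271586e-06]), 'eef_pos': array([ 216.46573647, -612.2459694 ,  230.40298599]), 'tool_rot': array([-3.13972569e+00,  4.96637318e-05,  3.39804328e-01]), 'force': array([ 0.29468438, -1.23310739, -0.75024994]), 'torque': array([-0.02748485,  0.01575807, -0.01152149]), 'width': 85.4424247318412}
scene {'fov_y': 49.895, 'cx': 278.535, 'cy': 213.478, 'pose': [[-0.571, 0.54, -0.619, 1195.24], [0.821, 0.371, -0.434, 560.708], [-0.005, -0.756, -0.655, 838.105], [0.0, 0.0, 0.0, 1.0]]}
side {'fov_y': 53.544, 'cx': 279.397, 'cy': 214.284, 'pose': [[0.992, -0.092, 0.089, 416.396], [-0.128, -0.737, 0.664, -600.722], [0.004, -0.67, -0.742, 863.585], [0.0, 0.0, 0.0, 1.0]]}
wrist {'fov_y': 69.86, 'cx': 278.98, 'cy': 208.38, 'tool_from_camera': [[-0.001, -0.951, -0.309, 79.434], [1.0, -0.001, -0.001, 0.387], [0.001, -0.309, 0.951, -142.327], [0.0, 0.0, 0.0, 1.0]]}
```

View pics/scene0.png

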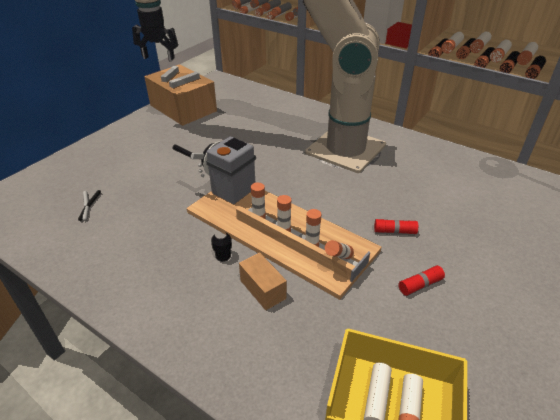

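View pics/side0.png

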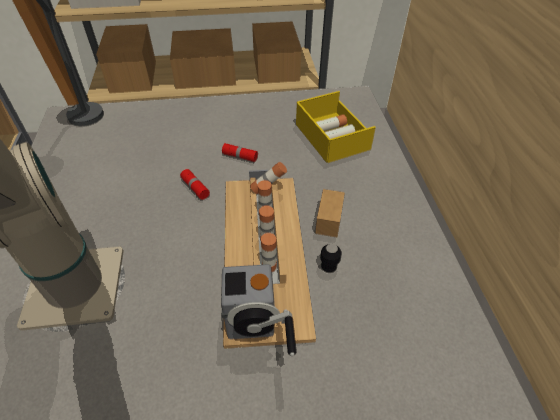

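The scene view shows the toppled fuse at about (340,250). The standing fuses are at (258,195), (284,210) and (313,223), and the dial is near (205,155). In the side view the toppled fuse is at (268,178) and the dial bar at (290,335). The red fuses and the ones in the yellow bin are decoys.

I'll check this in one close crop that also gives the plywood corners.

```bash
cat > h.py <<'E'
from cell import *
import cv2,numpy as np
def ray(n,u,v):
    m=camera_model(n);f=210/np.tan(np.radians(m["fov_y"]/2))
    P=np.array(m["pose"]);d=P[:3,:3]@np.array([(u-m["cx"])/f,(v-m["cy"])/f,1]);return P[:3,3],d/np.linalg.norm(d)
def onz(n,u,v,z):
    o,d=ray(n,u,v);return o+d*(z-o[2])/d[2]
def tri(a,b):
    (o,d),(p,e)=ray("scene",*a),ray("side",*b)
    t=np.linalg.lstsq(np.c_[d,-e],p-o,rcond=None)[0];x,y=o+d*t[0],p+e*t[1];return (x+y)/2,np.linalg.norm(x-y)
def proj(n,X):
    m=camera_model(n);f=210/np.tan(np.radians(m["fov_y"]/2));P=np.array(m["pose"])
    c=P[:3,:3].T@(np.array(X)-P[:3,3]);return c[0]/c[2]*f+m["cx"],c[1]/c[2]*f+m["cy"]
E
python3 - <<'E'
from h import *
for n,(u,v,w,h) in {"scene":(165,130,220,170),"side":(210,155,110,205)}.items():
    a=cv2.imread(f"pics/{n}0.png")
    hsv=cv2.cvtColor(a,cv2.COLOR_BGR2HSV)
    m=cv2.inRange(hsv,(3,150,90),(11,255,255))
    k,_,st,c=cv2.connectedComponentsWithStats(m)
    for i in range(1,k):
        if st[i,4]>25: print(n,c[i].round(1),st[i].tolist())
    s=3.5 if n=="scene" else 2.9
    cv2.imwrite(f"pics/{n}c.png",cv2.resize(a[v:v+h,u:u+w],None,fx=s,fy=s,interpolation=cv2.INTER_CUBIC))
for p in[(225,181),(297,180),(312,334),(224,345)]: print(onz("side",*p,18).round())
E
```

```text
scene [263.7   7.3] [259, 3, 10, 10, 46]
scene [275.5  11. ] [270, 7, 11, 10, 51]
scene [289.   14.8] [286, 12, 8, 7, 31]
scene [444.2  46.1] [432, 40, 23, 15, 107]
scene [524.9  57.6] [518, 51, 14, 14, 101]
scene [484.2  58.6] [479, 56, 9, 9, 40]
scene [509.8  62.7] [503, 60, 11, 9, 35]
scene [257.2 189.5] [251, 183, 13, 14, 156]
scene [283.7 202.2] [277, 196, 14, 14, 162]
scene [313.3 216.8] [307, 210, 14, 15, 181]
scene [332.7 248. ] [325, 241, 17, 15, 200]
scene [407.3 417.1] [399, 414, 20, 6, 87]
side [342.2 120.1] [338, 115, 9, 11, 58]
side [278.9 169. ] [272, 163, 14, 13, 125]
side [261.2 188. ] [251, 181, 20, 15, 177]
side [266.5 214.4] [259, 206, 15, 16, 150]
side [268.3 242.2] [261, 234, 15, 17, 167]
[376. 306.  18.]
[587. 284.  18.]
[ 543. -201.   18.]
[ 353. -202.   18.]
```

View pics/scenec.png

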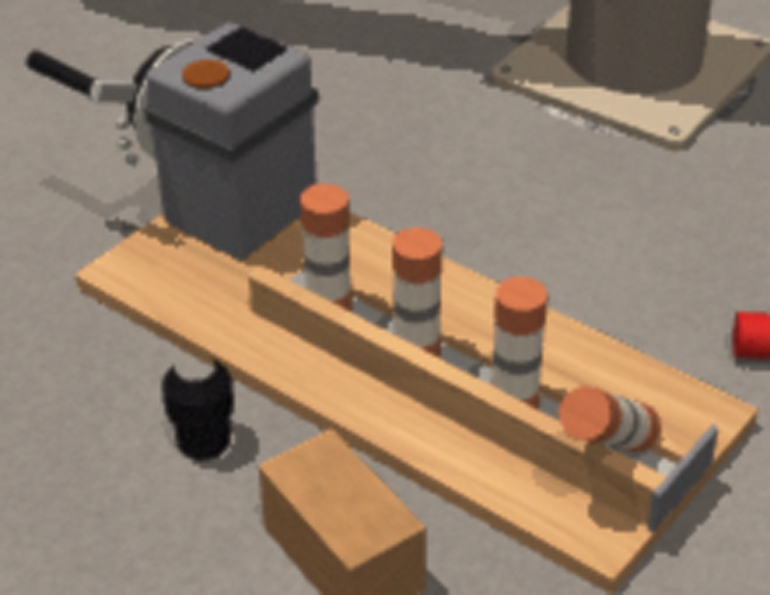

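View pics/sidec.png

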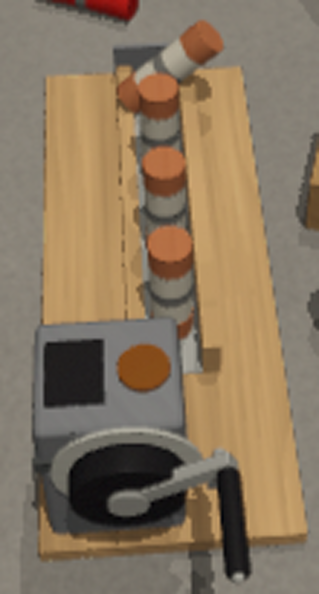

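```bash
python3 - <<'E'
from h import *
B={"TL":(-110,275),"TR":(90,275),"BR":(90,-235),"BL":(-110,-235)}
obs=[("side","TL",225.5,181.2),("side","TR",293.4,178.4),("side","BR",315.5,339.5),("side","BL",223.8,345.7),
("scene","BR",187.5,209.4),("scene","TL",381.0,247.1),("scene","TR",339.9,295.7)]
A=np.array([B[o[1]] for o in obs],float);W=np.array([onz(o[0],o[2],o[3],18)[:2] for o in obs])
ca,cw=A.mean(0),W.mean(0);H=(A-ca).T@(W-cw);U,S,Vt=np.linalg.svd(H);R=(U@Vt).T
t=cw-R@ca;print("yaw",np.arctan2(R[1,0],R[0,0]),"t",t);print(((A@R.T+t)-W).round(1))
inv=lambda p:np.r_[R.T@(np.array(p[:2])-t),p[2]].round(1)
# standing caps (blob centroid of visible cap; ~z 122)
for n,a,b in[("far(+y)",(313.3,216.8),(266.5-2,188)),("mid",(283.7,202.2),(266.5,214.4)),("near",(257.2,189.5),(268.3,242.2))]:
    p,e=tri(a,b);print(n,p.round(1),e.round(1),inv(p))
p,e=tri((332.7,248),(278.9,169));print("tipped cap",p.round(1),e.round(1),inv(p))
for n,P in{"lane":(0,90,20),"dial":(-40,-225,118),"bar":(-40+75*np.cos(.5),-291,118+75*np.sin(.5)),"tip":(10,225,70)}.items():
    w=np.r_[R@np.array(P[:2])+t,P[2]];print(n,w.round(1),[np.round(proj(c,w)) for c in("scene","side")])
# bar ends: scene tip(27,58)/3.5, side end (237,577)/2.9
p,e=tri((165+34/3.5,130+58/3.5),(210+237/2.9,155+575/2.9));print("bar tip",p,e,inv(p))
E
```

```text
yaw -0.052525679862795764 t [473.19118105  26.72743736]
[[ 0.6  1.7]
 [-0.   4. ]
 [ 2.3  1.6]
 [-1.2  1.2]
 [-0.2 -8.7]
 [-2.1  0.3]
 [ 0.6 -0.2]]
far(+y) [479.3 159.8 119.3] 0.9 [ -0.9 133.2 119.3]
mid [474.2  69.5 119. ] 1.9 [ -1.2  42.7 119. ]
near [469.6 -16.2 119. ] 0.5 [ -1.3 -43.1 119. ]
tipped cap [528.3 244.  102.9] 1.8 [ 43.6 219.8 102.9]
lane [477.9 116.6  20. ] [array([297., 239.]), array([266., 226.])]
dial [ 421.4 -195.9  118. ] [array([217., 159.]), array([254., 316.])]
bar [ 483.7 -265.2  154. ] [array([181., 151.]), array([291., 337.])]
tip [495.  250.9  70. ] [array([342., 251.]), array([267., 177.])]
bar tip [ 479.98924776 -295.94911574  154.1707872 ] 1.9555806322640068 [  23.7 -321.9  154.2]
```

Pose estimates agree across both views: bench yaw ≈ -0.053, and the toppled fuse is in the +135 place with its cap at bench y ≈ 220. Things that could be mistaken for it:
- red tubes at scene (396,227) and (422,280)
- bin fuses at (378,390) and (410,400)
- standing fuses at (258,195), (284,210) and (313,223)

The description fits the one at (340,250), and the crop confirms it. Now I'll move over.

{"api": "move_arm", "payload": {"series": [[[0.06,-0.03,-0.02],0.1],[[0.12,-0.06,-0.02],0.2],[[0.17,-0.085,-0.02],0.3],[[0.22,-0.11,-0.02],0.394],[[0.263,-0.132,-0.02],0.394]], "claw": 0.7}}

```text
clock: 0.78
eef_pos: [422.5, -397.7, 250.6]
tool_rot: [-3.139, 0.0, -0.053]
force: [0.0, 0.3, 0.3]
width: 60.1
```

{"api": "move_arm", "payload": {"series": [[[0.029,-0.302,0],0],[[0.029,-0.302,0],0],[[0.029,-0.302,0],0],[[0.029,-0.302,0],0],[[0.029,-0.302,0],0]]}}

```text
clock: 1.4
eef_pos: [467.4, -95.2, 251.3]
tool_rot: [-3.139, 0.0, -0.052]
force: [0.5, 0.3, -0.1]
width: 59.9
```

{"api": "move_arm", "payload": {"series": [[[0.01,-0.302,0.03],0],[[0.01,-0.302,0.03],0],[[0.01,-0.302,0.03],0],[[0.01,-0.302,0.03],0],[[0.01,-0.302,0.03],0]]}}

```text
clock: 2.02
eef_pos: [492.8, 208.3, 221.7]
tool_rot: [-3.139, 0.0, -0.051]
force: [1.1, -0.1, 0.6]
width: 59.9
```

```bash
cat >> h.py <<'E'
from scipy.spatial.transform import Rotation as Ro
YAW=-0.0535;T=np.array([473.2,26.7]);RB=np.array([[np.cos(YAW),-np.sin(YAW)],[np.sin(YAW),np.cos(YAW)]])
def tob(p): return np.r_[RB.T@(np.array(p[:2])-T),p[2]].round(1)
def wpose(s):
    P=np.eye(4);P[:3,:3]=Ro.from_euler("xyz",s["tool_rot"]).as_matrix();P[:3,3]=s["eef_pos"];return P@np.array(camera_model("wrist")["tool_from_camera"])
def wray(s,u,v,z):
    m=camera_model("wrist");f=210/np.tan(np.radians(m["fov_y"]/2));P=wpose(s)
    d=P[:3,:3]@np.array([(u-m["cx"])/f,(v-m["cy"])/f,1]);o=P[:3,3];return o+d*(z-o[2])/d[2]
def blobs(a,mn=60):
    m=cv2.inRange(cv2.cvtColor(a,cv2.COLOR_BGR2HSV),(3,150,90),(11,255,255))
    k,_,st,c=cv2.connectedComponentsWithStats(m);return [(c[i].round(1).tolist(),st[i].tolist()) for i in range(1,k) if st[i,4]>mn]
E
python3 - <<'E'
from h import *
s=read_state();a=get_image("wrist");cv2.imwrite("pics/w1.png",a);print(tob(s["eef_pos"]),blobs(a))
E
```

```text
[  9.8 182.4 221.7] [([236.9, 177.3], [217, 163, 40, 26, 532]), ([393.0, 184.6], [385, 181, 24, 11, 95]), ([331.0, 205.9], [316, 198, 38, 22, 199]), ([435.0, 209.3], [424, 198, 32, 43, 226]), ([537.0, 218.3], [527, 205, 33, 37, 81]), ([243.7, 222.9], [233, 217, 21, 11, 105])]
```

View pics/w1.png

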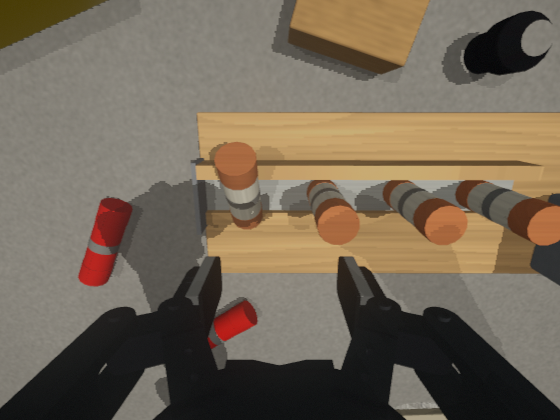

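Wrist view: the toppled fuse's top disc is at about (236,158) and its tube at (243,190). The standing fuses have clear tops, and the plywood corners are at (198,113) and (209,271).

```bash
python3 - <<'E'
from h import *
s=read_state()
for n,u,v,z in[("plyTR(90,275)",198,113,18),("plyTL(-110,275)",209,271,18),("rail front edge x22",300,180,55),("rail back edge x37",300,165,55),("lip edge",300,213,30),("tube mid",243,190,71),("tube L",224,192,71),("tube R",261,188,71),("disc",236,157,110),("std top",338,225,130)]:
    print(n,tob(wray(s,u,v,z)))
E
```

```text
plyTR(90,275) [ 84.7 284.2  18. ]
plyTL(-110,275) [-111.   283.9   18. ]
rail front edge x22 [ 19.5 172.1  55. ]
rail back edge x37 [ 35.2 172.7  55. ]
lip edge [-25.5 169.2  30. ]
tube mid [ 12. 230.  71.]
tube L [  9.7 249.2  71. ]
tube R [ 14.3 211.9  71. ]
disc [ 50.7 230.1 110. ]
std top [ -1.4 144.2 130. ]
```

```bash
python3 - <<'E'
from h import *
s=read_state();print(s["clock"],s["eef_pos"],s["qd"].round(3),s["tool_rot"]);a=get_image("wrist");cv2.imwrite("pics/w2.png",a);print(blobs(a))
s2=read_state();print(s2["clock"],s2["eef_pos"])
b=get_image("scene");print([x for x in blobs(b,100) if x[0][1]>150 and x[0][1]<300])
print(camera_model("wrist")["tool_from_camera"])
E
```

```text
2.075 [492.14783815 218.28670023 221.09978185] [ 0.047 -0.03  -0.024  0.049 -0.013 -0.004  0.144] [-3.13188504e+00  2.40254101e-04 -4.12701116e-02]
[([248.8, 176.3], [230, 163, 39, 25, 503]), ([404.3, 184.7], [394, 181, 24, 14, 95]), ([341.8, 206.2], [327, 198, 38, 22, 227]), ([451.4, 206.3], [439, 200, 31, 24, 156]), ([546.4, 225.7], [541, 209, 19, 36, 62]), ([253.0, 221.8], [243, 216, 21, 11, 105])]
2.125 [491.85439385 214.20604037 221.17690931]
[([257.2, 189.4], [251, 183, 13, 14, 156]), ([283.7, 202.2], [278, 196, 13, 14, 158]), ([313.2, 216.7], [307, 210, 14, 15, 176]), ([332.7, 248.0], [325, 241, 17, 15, 201])]
[[-8.70200012e-04 -9.51060524e-01 -3.09003435e-01  7.95392238e+01]
 [ 9.99999517e-01 -6.86318419e-04 -7.03776114e-04  1.51901686e-01]
 [ 4.57258931e-04 -3.09003898e-01  9.51060662e-01 -1.42327427e+02]
 [ 0.00000000e+00  0.00000000e+00  0.00000000e+00  1.00000000e+00]]
```

The 10 mm offset came from the arm still settling when I read the pose. Corrected for that, the fuse is at bench y ≈ 220, which matches the fixed cameras.

{"api": "move_arm", "payload": {"series": [[[0.013,-0.03,0.04],0],[[0.013,-0.03,0.07],0],[[0.013,-0.03,0.07],0],[[0.013,-0.03,0.07],0],[[0.013,-0.03,0.07],0]], "claw": 0.65}}

```text
clock: 2.8
eef_pos: [507.4, 239.1, 152.9]
tool_rot: [-3.137, -0.001, -0.046]
force: [0.3, 0.7, -0.6]
width: 55.4
```

```bash
cat > st.py <<'E'
from h import *
s=read_state();print(s["clock"],s["eef_pos"].round(1),s["tool_rot"].round(4),"bench",tob(s["eef_pos"]),s["force"].round(1),s["width"].round(1))
E
python3 st.py
```

```text
Traceback (most recent call last):
  File "st.py", line 2, in <module>
    s=read_state();print(s["clock"],s["eef_pos"].round(1),s["tool_rot"].round(4),"bench",tob(s["eef_pos"]),s["force"].round(1),s["width"].round(1))
                                                                                                                               ^^^^^^^^^^^^^^^^
AttributeError: 'float' object has no attribute 'round'
```

{"api": "move_arm", "payload": {"series": [[[0,-0.006,0.02],0.008],[[0,-0.006,0.045],0.008],[[0,-0.006,0.07],0.008],[[0,-0.006,0.093],0.008],[[0,-0.006,0.093],0.008]]}}

```text
clock: 3.42
eef_pos: [507.3, 244.9, 59.6]
tool_rot: [-3.138, 0.0, -0.055]
force: [-0.6, 0.4, 0.3]
width: 55.2
```

```bash
sed -i 's/s\["width"\].round(1)/round(s["width"],1)/' st.py; python3 st.py; python3 - <<'E'
from h import *
a=get_image("scene");b=get_image("side")
c=cv2.resize(a[190:310,280:400],None,fx=4,fy=4,interpolation=2);d=cv2.resize(b[120:240,210:290],None,fx=4,fy=4,interpolation=2)
cv2.imwrite("pics/g1.png",np.hstack([c,d[:480]]))
E
```

```text
3.425 [507.3 244.9  59.6] [-3.1379e+00  4.0000e-04 -5.4600e-02] bench [ 22.4 219.7  59.6] [-0.6  0.4  0.3] 55.2
```

View pics/g1.png

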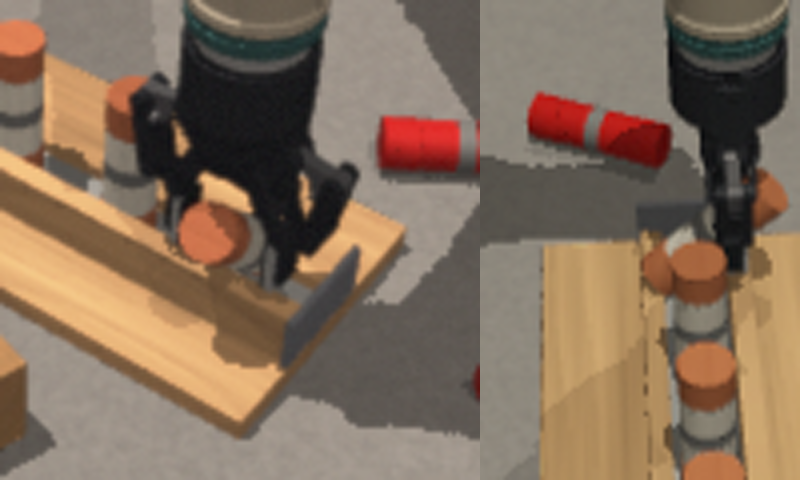

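The fingers straddle the toppled fuse, clear of the end plate and the neighbour. Closing.

{"api": "move_arm", "payload": {"series": [[[0,0,0],0],[[0,0,0],0],[[0,0,0],0],[[0,0,0],0],[[0,0,0],0]], "claw": 0}}

```text
clock: 4.15
eef_pos: [509.8, 246.0, 62.5]
tool_rot: [-3.135, -0.005, -0.055]
force: [1.2, -0.2, 6.8]
width: 34.7
```

{"api": "move_arm", "payload": {"series": [[[-0.004,0,-0.006],0],[[-0.01,0,-0.009],0],[[-0.0155,0,-0.0125],0],[[-0.021,0,-0.0145],0],[[-0.026,0,-0.016],0]]}}

```text
clock: 4.78
eef_pos: [482.7, 247.3, 78.3]
tool_rot: [-3.135, -0.004, -0.054]
force: [-1.0, -0.5, -2.0]
width: 34.6
```

```bash
python3 st.py; python3 - <<'E'
from h import *
a=get_image("scene");b=get_image("side")
print(blobs(a,40)[-8:],blobs(b,40))
c=cv2.resize(a[190:310,280:400],None,fx=4,fy=4,interpolation=2);d=cv2.resize(b[120:240,210:290],None,fx=4,fy=4,interpolation=2)
cv2.imwrite("pics/g2.png",np.hstack([c,d[:480]]))
E
```

```text
4.775 [482.7 247.3  78.3] [-3.1353 -0.004  -0.0542] bench [ -2.3 220.8  78.3] [-1.  -0.5 -2. ] 34.6
[([438.2, 49.2], [432, 46, 13, 9, 50]), ([524.3, 57.5], [518, 51, 13, 14, 116]), ([484.2, 59.0], [479, 56, 10, 9, 45]), ([257.3, 189.4], [251, 183, 14, 14, 157]), ([283.6, 202.3], [277, 196, 14, 14, 159]), ([313.2, 216.8], [307, 210, 14, 15, 179]), ([339.7, 236.7], [332, 229, 17, 16, 199]), ([407.4, 417.1], [399, 414, 19, 6, 84])] [([342.4, 121.3], [339, 118, 8, 8, 41]), ([271.1, 165.3], [268, 159, 8, 14, 77]), ([245.3, 184.3], [241, 178, 12, 12, 72]), ([263.8, 188.0], [258, 180, 13, 16, 146]), ([266.5, 215.2], [259, 208, 15, 14, 126]), ([268.1, 242.6], [261, 234, 15, 17, 159])]
```

View pics/g2.png

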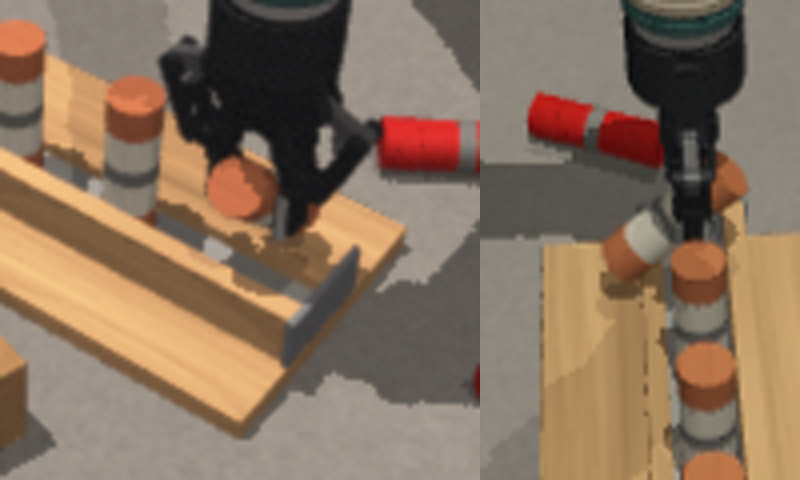

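The fuse was held rigidly and slid over the lip without pivoting, so that approach doesn't work. Force is just its weight. I'll put it back as it leaned, then regrip with the jaws along bench x. Flat vertical pads closing on the leaning fuse should square it upright.

{"api": "move_arm", "payload": {"series": [[[0.013,0,0],0],[[0.026,0,0],0],[[0.026,0,0.005],0],[[0.026,0,0.01],0],[[0.026,0,0.014],0]]}}

```text
clock: 5.5
eef_pos: [508.3, 246.1, 63.9]
tool_rot: [-3.136, -0.003, -0.054]
force: [2.7, -0.7, 5.6]
width: 34.8
```

```bash
python3 st.py
```

```text
5.5 [508.3 246.1  63.9] [-3.1355 -0.0034 -0.0536] bench [ 23.3 220.9  63.9] [ 2.7 -0.7  5.6] 34.8
```

{"api": "move_arm", "payload": {"series": [[[0,0,0],0],[[0,0,0],0],[[0,0,0],0],[[0,0,-0.03],0],[[0,0,-0.07],0]], "claw": 0.62}}

```text
clock: 6.12
eef_pos: [507.3, 245.3, 134.0]
tool_rot: [-3.137, -0.001, -0.054]
force: [0.9, 0.4, 0.1]
width: 53.1
```

```bash
python3 - <<'E'
from h import *
s=read_state();print(s["qpos"].round(2),tob(s["eef_pos"]))
a=get_image("scene");b=get_image("side")
A=[x for x in blobs(a,100) if 150<x[0][1]<300];Bb=[x for x in blobs(b,40) if x[0][1]>150];print(A,Bb)
E
```

```text
[-0.52  0.63  0.04  1.86 -0.04  0.65 -2.08] [ 22.3 220.1 134. ]
[([257.2, 189.4], [251, 183, 13, 14, 153]), ([283.8, 202.3], [278, 196, 13, 14, 161]), ([313.2, 216.7], [307, 210, 14, 15, 178]), ([332.5, 248.8], [325, 242, 16, 15, 204])] [([279.5, 169.6], [273, 163, 14, 14, 117]), ([261.5, 187.3], [250, 181, 21, 15, 221]), ([266.3, 214.9], [259, 206, 15, 16, 131]), ([268.2, 242.2], [261, 234, 15, 17, 161])]
```

The fuse is leaning as before: scene cap (332.5,248.8), originally (332.7,248). Now I'll raise, turn -90° and open fully.

{"api": "move_arm", "payload": {"series": [[[0,0,-0.04],-0.1],[[0,0,-0.04],-0.28],[[0,0,-0.04],-0.46],[[0,0,-0.04],-0.64],[[0,0,-0.04],-0.82]], "claw": 1}}

```text
clock: 6.85
eef_pos: [509.9, 246.4, 177.4]
tool_rot: [3.141, -0.014, 0.772]
force: [1.0, -1.6, -0.3]
width: 85.5
```

{"api": "move_arm", "payload": {"series": [[[0,0,0],-0.18],[[0,0,0],-0.36],[[0,0,0],-0.54],[[0,0,0],-0.74],[[0,0,0],-0.74]]}}

```text
clock: 7.48
eef_pos: [509.6, 246.2, 176.9]
tool_rot: [3.133, -0.01, 1.511]
force: [0.6, 0.6, 0.6]
width: 85.6
```

```bash
python3 st.py
```

```text
7.475 [509.6 246.2 176.9] [ 3.1332 -0.01    1.511 ] bench [ 24.6 221.1 176.9] [0.6 0.6 0.6] 85.6
```

{"api": "move_arm", "payload": {"series": [[[0,0.003,0.03],0],[[0,0.003,0.06],0],[[0,0.003,0.08],0],[[0,0.003,0.08],0],[[0,0.003,0.08],0]]}}

```text
clock: 8.1
eef_pos: [513.7, 247.1, 97.5]
tool_rot: [3.132, -0.011, 1.51]
force: [0.2, -0.0, 0.8]
width: 85.1
```

```bash
python3 st.py; python3 - <<'E'
from h import *
s=read_state();a=get_image("wrist");b=get_image("side")
d=cv2.resize(b[120:240,210:310],(500,600),interpolation=2)
cv2.imwrite("pics/g3.png",np.hstack([d,cv2.resize(a[:,140:420],(300,450))[:450].repeat(1,0) if 0 else cv2.copyMakeBorder(cv2.resize(a[:,140:420],(300,450)),0,150,0,0,0)]))
E
```

```text
8.1 [513.7 247.1  97.5] [ 3.1324 -0.0105  1.5098] bench [ 28.6 222.3  97.5] [ 0.2 -0.   0.8] 85.1
```

View pics/g3.png

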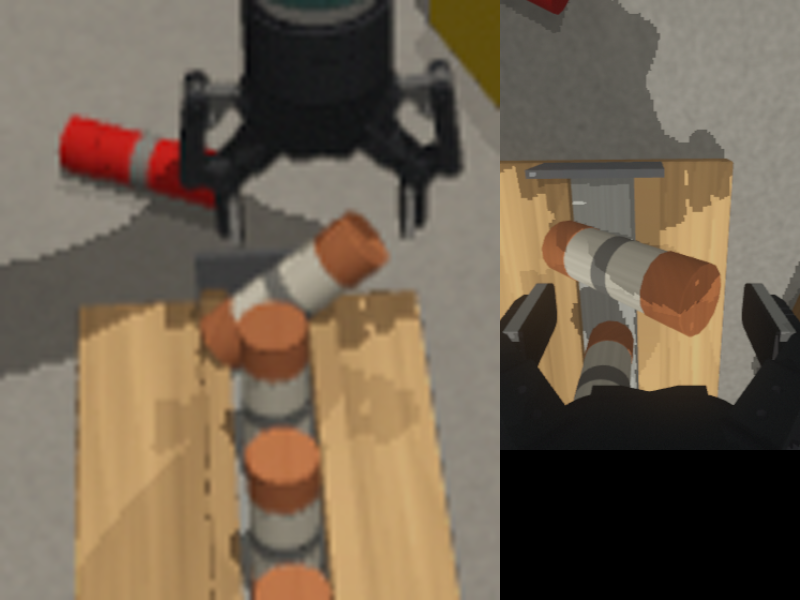

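The fingers straddle the fuse front to back: cap at (355,250) between the fingers at (235,220) and (410,220). Lowering, then pulling back with the rear finger.

{"api": "move_arm", "payload": {"series": [[[-0.002,0,0.01],0],[[-0.002,0,0.02],0],[[-0.002,0,0.028],0],[[-0.002,0,0.028],0]]}}

```text
clock: 8.7
eef_pos: [513.5, 245.2, 68.9]
tool_rot: [3.133, -0.01, 1.51]
force: [0.5, 0.1, 0.1]
width: 85.4
```

{"api": "move_arm", "payload": {"series": [[[0,-0.004,0],0],[[0,-0.008,0],0],[[0,-0.012,0],0],[[0,-0.016,0],0],[[0,-0.02,0],0]]}}

```text
clock: 9.32
eef_pos: [502.5, 248.3, 72.3]
tool_rot: [3.117, -0.018, 1.508]
force: [15.6, -1.4, 12.1]
width: 85.7
```

```bash
python3 st.py; python3 - <<'E'
from h import *
print(blobs(get_image("scene"),100)[-6:],[x for x in blobs(get_image("side"),40) if x[0][1]>150])
E
```

```text
9.325 [502.5 248.3  72.3] [ 3.1168 -0.0177  1.5085] bench [ 17.4 222.8  72.3] [15.6 -1.4 12.1] 85.7
[([524.3, 57.5], [518, 51, 14, 14, 119]), ([257.2, 189.4], [251, 183, 13, 14, 156]), ([283.7, 202.2], [278, 195, 13, 15, 162]), ([313.1, 216.8], [307, 210, 14, 15, 177])] [([277.7, 168.3], [271, 161, 14, 14, 109]), ([261.3, 187.4], [250, 181, 21, 15, 224]), ([266.4, 215.0], [259, 206, 15, 16, 131]), ([268.3, 242.5], [261, 234, 15, 17, 158])]
```

The force (15.6, 12) runs along the fuse's axis: pushing level jams it. The cap rim has to follow its arc, so I'll go up as much as back.

{"api": "move_arm", "payload": {"series": [[[-0.002,0.001,-0.006],0],[[-0.002,-0.003,-0.011],0],[[-0.002,-0.006,-0.015],0],[[-0.002,-0.009,-0.018],0],[[-0.002,-0.013,-0.021],0]]}}

```text
clock: 10.05
eef_pos: [487.0, 246.6, 92.8]
tool_rot: [3.119, -0.016, 1.509]
force: [1.2, 0.1, 0.8]
width: 85.1
```

```bash
python3 st.py; python3 - <<'E'
from h import *
print(blobs(get_image("scene"),60)[-6:],[x for x in blobs(get_image("side"),40) if x[0][1]>150])
E
```

```text
10.05 [487.  246.6  92.8] [ 3.1193 -0.0165  1.5091] bench [  2.  220.3  92.8] [1.2 0.1 0.8] 85.1
[([524.3, 57.5], [518, 51, 14, 14, 121]), ([257.2, 189.4], [251, 183, 13, 14, 157]), ([283.7, 202.2], [278, 195, 13, 15, 161]), ([313.2, 216.8], [307, 210, 14, 15, 178]), ([341.6, 239.5], [338, 232, 8, 15, 89]), ([407.3, 417.1], [399, 414, 19, 6, 85])] [([271.6, 165.4], [265, 159, 14, 14, 135]), ([260.8, 188.1], [249, 181, 22, 15, 196]), ([266.2, 215.5], [259, 209, 15, 13, 123]), ([268.0, 242.6], [261, 234, 15, 17, 156])]
```

Force is now only about 1 N and the cap is swinging up. Partly closing to follow it.

{"api": "move_arm", "payload": {"series": [[[0,0,0],0],[[0,0,0],0],[[0,0,0],0],[[0,-0.002,0],0]], "claw": 0.72}}

```text
clock: 10.65
eef_pos: [484.8, 246.8, 92.7]
tool_rot: [3.12, -0.016, 1.509]
force: [0.4, 0.2, 0.5]
width: 61.5
```

```bash
python3 st.py; python3 - <<'E'
from h import *
print(blobs(get_image("scene"),60)[-6:],[x for x in blobs(get_image("side"),40) if x[0][1]>150])
b=get_image("side");a=get_image("scene")
cv2.imwrite("pics/g4.png",np.hstack([cv2.resize(b[130:230,220:310],(450,500),interpolation=2),cv2.resize(a[190:290,300:370],(350,500),interpolation=2)]))
E
```

```text
10.65 [484.8 246.8  92.7] [ 3.1196 -0.0164  1.5093] bench [-2.000e-01  2.204e+02  9.270e+01] [0.4 0.2 0.5] 61.5
[([524.4, 57.5], [518, 51, 14, 14, 121]), ([257.2, 189.4], [251, 183, 13, 14, 158]), ([283.7, 202.2], [277, 195, 14, 15, 162]), ([313.2, 216.7], [307, 210, 14, 15, 176]), ([345.5, 234.5], [342, 227, 8, 15, 84]), ([407.4, 417.1], [399, 414, 19, 6, 84])] [([266.6, 163.6], [261, 157, 13, 14, 134]), ([260.6, 188.2], [249, 181, 22, 15, 197]), ([266.5, 215.0], [259, 206, 15, 16, 129]), ([268.1, 242.7], [261, 234, 15, 17, 153])]
```

View pics/g4.png

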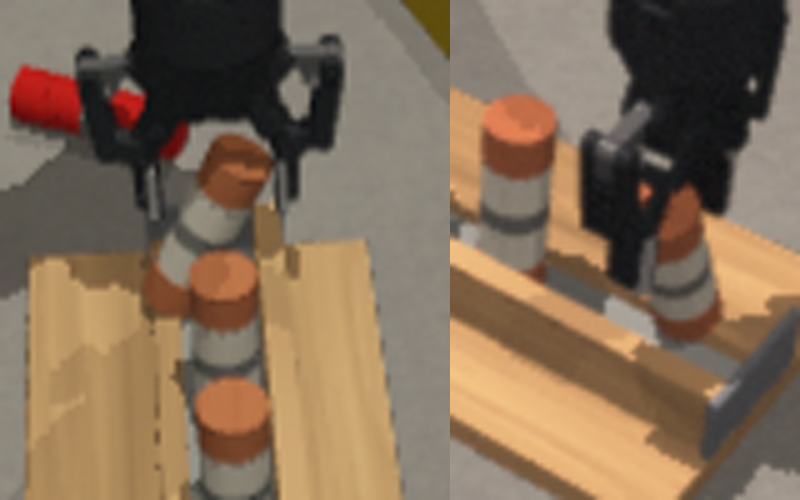

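Tilt is down to about 0.45, with the foot still at the lip and the cap between the pads. Clamping to square it.

{"api": "move_arm", "payload": {"series": [[[0,0,-0.002],0],[[0,0,-0.004],0],[[0,0,-0.004],0],[[0,0,-0.004],0],[[0,0,-0.004],0]], "claw": 0}}

```text
clock: 11.48
eef_pos: [484.0, 247.8, 98.6]
tool_rot: [3.119, -0.017, 1.51]
force: [-4.0, 0.0, 15.2]
width: 40.2
```

```bash
python3 st.py; python3 - <<'E'
from h import *
print(blobs(get_image("scene"),60)[-6:],[x for x in blobs(get_image("side"),40) if x[0][1]>150])
b=get_image("side");a=get_image("scene")
cv2.imwrite("pics/g5.png",np.hstack([cv2.resize(b[130:230,220:310],(450,500),interpolation=2),cv2.resize(a[190:290,300:370],(350,500),interpolation=2)]))
E
```

```text
11.475 [484.  247.8  98.6] [ 3.1194 -0.0173  1.5101] bench [ -1.1 221.3  98.6] [-4.   0.  15.2] 40.2
[([524.3, 57.6], [518, 52, 13, 13, 118]), ([257.2, 189.3], [251, 183, 13, 14, 155]), ([283.7, 202.2], [277, 195, 14, 15, 164]), ([313.2, 216.7], [307, 210, 14, 15, 176]), ([348.4, 231.3], [345, 224, 8, 15, 81]), ([407.3, 417.1], [399, 414, 19, 6, 85])] [([263.3, 162.8], [258, 157, 12, 13, 135]), ([261.7, 188.5], [252, 181, 19, 14, 161]), ([266.3, 214.8], [259, 206, 15, 16, 131]), ([268.0, 242.7], [261, 234, 15, 17, 152])]
```

View pics/g5.png

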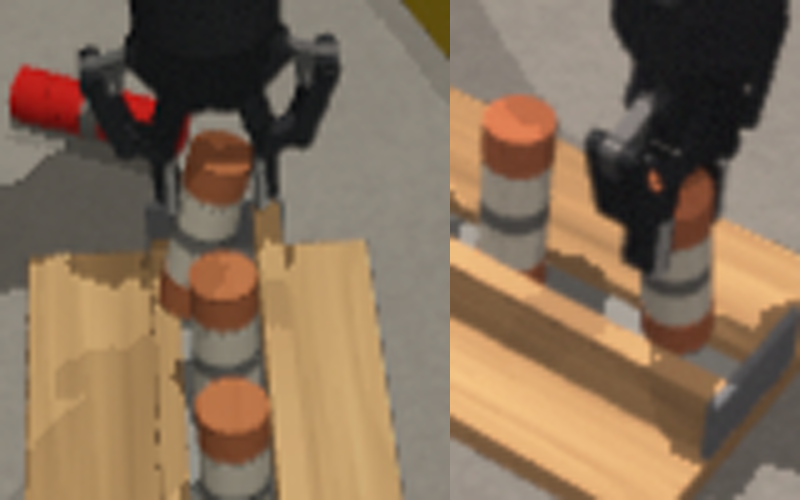

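Nearly upright: about 0.2 tilt, width 40 mm, foot wedged on the lip (15 N). Lifting a little so the pads can square it.

{"api": "move_arm", "payload": {"series": [[[0,0.001,-0.006],0],[[0,0.001,-0.012],0],[[0,0.001,-0.012],0],[[0,0.001,-0.012],0],[[0,0.001,-0.012],0]]}}

```text
clock: 12.3
eef_pos: [484.5, 247.2, 110.1]
tool_rot: [3.12, -0.017, 1.51]
force: [-0.1, -0.5, -1.7]
width: 35.4
```

```bash
python3 st.py; python3 - <<'E'
from h import *
b=get_image("side");print([x for x in blobs(b,40) if x[0][1]>150])
cv2.imwrite("pics/g6.png",b)
# edges of gripped fuse in side view: orange cap left/right columns per row
m=cv2.inRange(cv2.cvtColor(b,cv2.COLOR_BGR2HSV),(3,120,70),(12,255,255))
for r in range(150,200,3):
    c=np.where(m[r,240:285])[0]+240;print(r,(c.min(),c.max()) if len(c) else None,end=' ')
E
```

```text
12.3 [484.5 247.2 110.1] [ 3.1202 -0.0167  1.5099] bench [ -0.5 220.8 110.1] [-0.1 -0.5 -1.7] 35.4
[([262.8, 160.7], [257, 154, 13, 14, 142]), ([263.6, 188.1], [257, 181, 14, 14, 141]), ([266.4, 214.8], [259, 206, 15, 16, 131]), ([268.0, 242.3], [261, 234, 15, 17, 163])]
150 None 153 None 156 (np.int64(257), np.int64(268)) 159 (np.int64(245), np.int64(269)) 162 (np.int64(257), np.int64(269)) 165 (np.int64(257), np.int64(268)) 168 (np.int64(260), np.int64(265)) 171 None 174 None 177 None 180 None 183 (np.int64(258), np.int64(270)) 186 (np.int64(257), np.int64(270)) 189 (np.int64(257), np.int64(270)) 192 (np.int64(258), np.int64(270)) 195 (np.int64(261), np.int64(267)) 198 None
```

Width 35.4 mm and both caps line up, so it's squared in the pads. Shifting 2 mm towards the lip side to centre it, then lowering until contact.

{"api": "move_arm", "payload": {"series": [[[0,-0.002,0.004],0],[[0,-0.002,0.007],0],[[0,-0.002,0.009],0],[[0,-0.002,0.009],0]]}}

```text
clock: 12.85
eef_pos: [482.9, 247.6, 100.8]
tool_rot: [3.12, -0.017, 1.51]
force: [1.0, 0.2, -2.7]
width: 35.3
```

{"api": "move_arm", "payload": {"series": [[[0,0,0.002],0],[[0,0,0.004],0],[[0,0,0.004],0]]}}

```text
clock: 13.22
eef_pos: [483.0, 247.5, 96.6]
tool_rot: [3.12, -0.017, 1.51]
force: [0.3, -1.1, -2.0]
width: 35.3
```

{"api": "move_arm", "payload": {"series": [[[0,0,0.0015],0],[[0,0,0.003],0],[[0,0,0.003],0]]}}

```text
clock: 13.6
eef_pos: [483.1, 248.5, 95.9]
tool_rot: [3.118, -0.018, 1.511]
force: [-2.9, -1.8, 19.2]
width: 35.3
```

```bash
python3 - <<'E'
from h import *
a=get_image("scene");b=get_image("side");print([x for x in blobs(b,40) if x[0][1]>150],blobs(a,40)[-6:])
p=(473.2+220.5*.0535-1.2,26.7+220.5*.9986)
for z in(126,):print(proj("side",(*p,z)),[proj("side",(473.2+y*.0535-1.2,26.7+y*.9986,z)) for y in(133,43,-43)])
E
```

```text
[([262.4, 164.5], [256, 158, 13, 14, 148]), ([263.6, 188.3], [257, 181, 14, 15, 141]), ([266.6, 214.8], [259, 206, 15, 16, 133]), ([268.0, 242.5], [261, 234, 15, 17, 157])] [([484.3, 58.8], [479, 56, 10, 9, 43]), ([257.2, 189.4], [251, 183, 13, 14, 155]), ([283.7, 202.2], [277, 195, 14, 15, 164]), ([313.3, 216.7], [307, 210, 14, 15, 179]), ([348.9, 232.6], [346, 226, 7, 14, 78]), ([407.4, 417.1], [399, 414, 20, 6, 86])]
(np.float64(262.59753247040857), np.float64(163.38028789688846)) [(np.float64(264.2510654487532), np.float64(186.06385574647564)), (np.float64(266.1538761253679), np.float64(212.1670757325191)), (np.float64(268.19935827338344), np.float64(240.22749768798536))]
```

```bash
python3 - <<'E'
from h import *
b=get_image("side");a=get_image("scene")
cv2.imwrite("pics/g7.png",np.hstack([cv2.resize(b[140:220,235:295],(450,600),interpolation=2),cv2.resize(a[195:285,318:370],(346,600),interpolation=2)]))
E
```

```text
(no output)
```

View pics/g7.png

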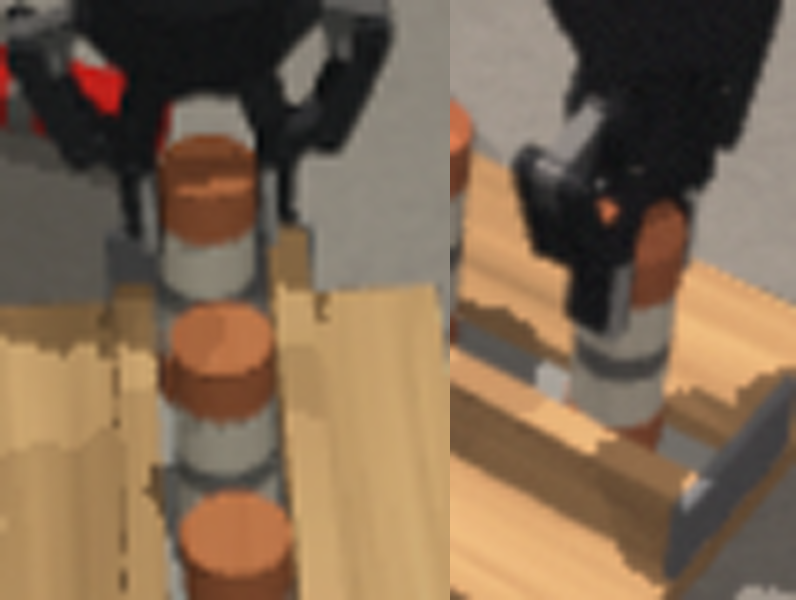

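```bash
python3 - <<'E'
from h import *
a=get_image("scene")
W=lambda x,y:(T+RB@np.array([x,y]))
c=np.array(camera_model("scene")["pose"])[:2,3]
g=cv2.cvtColor(a,cv2.COLOR_BGR2GRAY).astype(int)
for x,y in((-1,220.5),(-1,133.2),(-1,42.7),(-1,-43.1)):
    p=W(x,y);q=p+18*(c-p)/np.linalg.norm(c-p)
    u,v=proj("scene",(*q,75));u0,v0=proj("scene",(*q,85))
    u=round(u);print(y,round(v,1),"px/10mm",round(v-v0,1),"rows",round(v)-7,g[round(v)-7:round(v)+12,u-2:u+3].mean(1).round().astype(int))
E
```

```text
220.5 251.0 px/10mm 3.0 rows 244 [ 76  97 112 111  91  68  64  74 106 120 122 123 122 122 127 126 150 122
 116]
133.2 235.4 px/10mm 3.0 rows 228 [126 125 125 126 122  92  70  67  78 113 124 126 126 127 131 150 168 188
 190]
42.7 220.3 px/10mm 3.0 rows 213 [127 126 126 126 124 103  72  67  75 110 125 126 126 127 136 160 184 199
 200]
-43.1 207.1 px/10mm 2.9 rows 200 [126 127 126 126 122  92  69  68  82 122 126 126 126 127 134 153 170 187
 188]
```

The stripe height sits within about 2 mm of the neighbours', so the foot is on the strip and not on the lip, which would read +10 mm. The view shows it upright. Easing the press and releasing.

{"api": "move_arm", "payload": {"series": [[[0,0,-0.0005],0],[[0,0,-0.001],0]]}}

```text
clock: 14.1
eef_pos: [483.0, 248.5, 96.9]
tool_rot: [3.118, -0.018, 1.511]
force: [0.9, 0.4, -1.9]
width: 35.0
```

{"api": "move_arm", "payload": {"series": [[[0,0,0],0],[[0,0,0],0],[[0,0,0],0],[[0,0,0],0]], "claw": 0.62}}

```text
clock: 14.6
eef_pos: [483.0, 248.5, 96.8]
tool_rot: [3.119, -0.018, 1.511]
force: [-0.1, 0.2, 0.8]
width: 53.0
```

```bash
python3 st.py; cat > fz.py <<'E'
from h import *
a=get_image("scene");b=get_image("side");print([x for x in blobs(a,40) if 150<x[0][1]<300],[x for x in blobs(b,40) if x[0][1]>150])
E
python3 fz.py
```

```text
14.6 [483.  248.5  96.8] [ 3.1185 -0.0177  1.5107] bench [ -2.1 222.   96.8] [-0.1  0.2  0.8] 53.0
[([257.3, 189.4], [251, 183, 13, 14, 157]), ([283.7, 202.2], [278, 195, 13, 15, 164]), ([313.2, 216.7], [307, 210, 14, 15, 179]), ([348.1, 232.6], [344, 226, 9, 14, 98])] [([262.1, 164.8], [256, 159, 13, 13, 142]), ([263.8, 188.1], [258, 181, 13, 15, 137]), ([266.4, 216.0], [259, 209, 15, 13, 104]), ([268.2, 242.7], [261, 234, 15, 17, 151])]
```

Standing and released, with the neighbours unmoved. Retracting straight up while the wrist shares the view.

{"api": "move_arm", "payload": {"series": [[[0,0,-0.02],0],[[0,0,-0.05],0],[[0,0,-0.09],0],[[0,0,-0.13],0],[[0,0,-0.14],0]]}}

```text
clock: 15.32
eef_pos: [480.7, 247.1, 239.4]
tool_rot: [3.114, -0.02, 1.511]
force: [0.2, -0.0, -0.5]
width: 53.1
```

```bash
python3 st.py; python3 fz.py; python3 - <<'E'
from h import *
a=blobs(get_image("scene"),60);b=blobs(get_image("side"),60)
f=lambda L,y0,y1,x0,x1:[x[0] for x in L if y0<x[0][1]<y1 and x0<x[0][0]<x1]
for p,q in zip(f(a,225,245,335,360)+f(a,212,220,300,320),f(b,155,172,255,275)+f(b,180,195,255,270)): print(p,q,tob(tri(p,q)[0]))
# dial bar and studs
P=np.array([-40+75*np.cos(.5),-291,118+75*np.sin(.5)]);print(read_state()["qpos"].round(2))
E
```

```text
15.325 [480.7 247.1 239.4] [ 3.1144 -0.0201  1.5107] bench [ -4.3 220.4 239.4] [ 0.2 -0.  -0.5] 53.1
[([257.3, 189.4], [251, 183, 13, 14, 156]), ([283.8, 202.2], [278, 195, 13, 15, 161]), ([313.2, 216.7], [307, 209, 14, 16, 182]), ([344.8, 231.7], [338, 224, 15, 16, 198])] [([262.6, 166.1], [256, 159, 13, 13, 102]), ([264.0, 188.3], [258, 181, 13, 14, 123]), ([266.4, 214.9], [259, 206, 15, 16, 131]), ([268.2, 242.5], [261, 234, 15, 17, 157])]
[344.7, 231.7] [262.2, 166.1] [ -3.2 219.8 117.8]
[313.2, 216.6] [264.0, 188.5] [ -2.4 132.1 118.5]
[-0.22  0.48 -0.44  1.84  0.27  0.85 -0.85]
```

The fuse stands at bench (-3, 220), the same height as its neighbour (117.8 vs 118.5) and clear of the gripper. Next the dial: shut the fingers and travel high.

{"api": "move_arm", "payload": {"series": [[[-0.05,0.003,-0.01],0],[[-0.11,0.007,-0.01],0],[[-0.17,0.0105,-0.01],0],[[-0.23,0.0145,-0.01],0],[[-0.27,0.017,-0.01],0]], "claw": 0}}

```text
clock: 16.15
eef_pos: [478.1, -28.2, 240.0]
tool_rot: [3.123, -0.016, 1.508]
force: [0.7, 0.7, 0.3]
width: 0.3
```

```bash
cat >> st.py <<'E'
import sys
if len(sys.argv)>1:
    g=np.array([float(x) for x in sys.argv[1:4]]);w=np.r_[T+RB@g[:2],g[2]]
    print("tool shift",(Ro.from_euler("xyz",s["tool_rot"]).as_matrix().T@(w-s["eef_pos"])).round(1),"qd",np.abs(s["qd"]).max())
E
python3 st.py 26 -291 225
```

```text
16.15 [478.1 -28.2 240. ] [ 3.1235 -0.0157  1.5076] bench [  7.8 -54.6 240. ] [0.7 0.7 0.3] 0.3
tool shift [-236.4   20.2   11.6] qd 0.6927907976056026
```

{"api": "move_arm", "payload": {"series": [[[-0.06,0.005,0],0],[[-0.12,0.01,0],0],[[-0.18,0.015,0],0],[[-0.23,0.02,0.005],0],[[-0.236,0.02,0.012],0]]}}

```text
clock: 16.77
eef_pos: [481.6, -269.4, 222.2]
tool_rot: [3.126, -0.015, 1.5]
force: [0.5, 0.6, 0.6]
width: 0.0
```

{"api": "move_arm", "payload": {"series": [[[0,0,0.02],0],[[0,0,0.03],0],[[0,0,0.03],0]]}}

```text
clock: 17.15
eef_pos: [481.6, -267.5, 191.0]
tool_rot: [3.129, -0.017, 1.502]
force: [0.3, 0.4, 0.4]
width: 0.3
```

```bash
python3 st.py 26 -291 175
```

```text
17.15 [ 481.6 -267.5  191. ] [ 3.1289 -0.0168  1.5022] bench [  24.1 -293.3  191. ] [0.3 0.4 0.4] 0.3
tool shift [ 2.   1.7 16.1] qd 0.025817535535653517
```

{"api": "move_arm", "payload": {"series": [[[0.002,0.002,0.012],0],[[0.002,0.002,0.024],0],[[0.002,0.002,0.031],0],[[0.002,0.002,0.033],0]]}}

```text
clock: 17.65
eef_pos: [485.8, -264.8, 158.7]
tool_rot: [3.126, -0.017, 1.503]
force: [1.4, 3.1, 8.0]
width: -0.0
```

{"api": "move_arm", "payload": {"series": [[[0,0.002,0.008],0],[[0,0.003,0.016],0],[[0,0.004,0.024],0],[[0,0.004,0.031],0],[[0,0.004,0.037],0]]}}

```text
clock: 18.27
eef_pos: [493.1, -265.0, 122.5]
tool_rot: [3.121, -0.015, 1.503]
force: [2.3, 0.5, 4.5]
width: -0.1
```

```bash
python3 st.py 28 -291 98
```

```text
18.275 [ 493.1 -265.   122.5] [ 3.1205 -0.0154  1.5031] bench [  35.4 -290.2  122.5] [2.3 0.5 4.5] -0.1
tool shift [-1.3 -7.9 24.4] qd 0.0970173578284401
```

{"api": "move_arm", "payload": {"series": [[[-0.001,-0.002,0.006],0],[[-0.001,-0.003,0.012],0],[[-0.001,-0.005,0.017],0],[[-0.001,-0.006,0.021],0],[[-0.001,-0.006,0.023],0]]}}

```text
clock: 18.9
eef_pos: [489.0, -265.2, 99.8]
tool_rot: [3.118, -0.015, 1.504]
force: [1.1, 1.2, 5.9]
width: 0.0
```

```bash
python3 st.py 28 -291 97; python3 - <<'E'
from h import *
a=get_image("side");b=get_image("scene")
W=lambda x,y,z:np.r_[T+RB@np.array([x-1,y]),z]
for th in(.8,.9,1.0):
    P=[(-40+75*np.cos(.5-th),y,118+75*np.sin(.5-th)) for y in(-256,-326)];print(th,[np.round(proj(n,W(*p)),1) for n in("side","scene") for p in P])
cv2.imwrite("pics/d1.png",np.hstack([cv2.resize(a[280:380,230:310],(440,550),interpolation=2),cv2.resize(b[125:200,165:215],(360,550),interpolation=2)]))
E
```

```text
18.9 [ 489.  -265.2   99.8] [ 3.1175 -0.0151  1.5036] bench [  31.4 -290.7   99.8] [1.1 1.2 5.9] 0.0
tool shift [-0.4 -3.5  2.7] qd 0.026439808977929375
0.8 [array([290.7, 333.1]), array([294.2, 368.1]), array([191.8, 173.2]), array([174.8, 164.5])]
0.9 [array([289.3, 334.9]), array([292.7, 369.7]), array([192.8, 174.8]), array([175.9, 166.1])]
1.0 [array([287.6, 336.5]), array([290.9, 371.2]), array([194. , 176.2]), array([177.1, 167.5])]
```

View pics/d1.png

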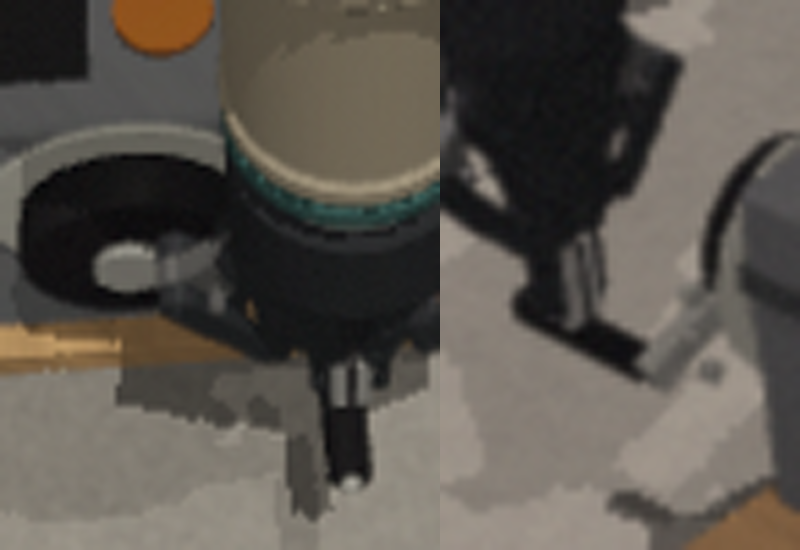

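The bar end at side (293.6,367.6) and the stud in scene, just below the arm, say it is slightly short of the third click. Height gives θ ≈ 0.86, and the 5.9 N is the dip before a click. About 3 mm more is needed.

{"api": "move_arm", "payload": {"series": [[[0,-0.001,0.001],0],[[0,-0.0015,0.002],0],[[0,-0.002,0.0025],0],[[0,-0.002,0.0028],0]]}}

```text
clock: 19.5
eef_pos: [488.5, -265.2, 97.6]
tool_rot: [3.115, -0.015, 1.504]
force: [2.0, 1.0, 8.7]
width: 0.2
```

```bash
python3 st.py; python3 - <<'E'
from h import *
W=lambda x,y,z:np.r_[T+RB@np.array([x-1,y]),z]
for n in("side","scene"):
  print(n,"rest tip",np.round(proj(n,W(25.8,-326,154)),1),"stud3",np.round(proj(n,W(-40+64*np.cos(.4),-227,118-64*np.sin(.4))),1))
def tip(im,u,v):
    g=cv2.cvtColor(im,cv2.COLOR_BGR2GRAY);m=g[v-14:v+14,u-8:u+8]<60
    r=np.where(m.sum(1)>=3)[0];return "last dark row",r.max()+v-14,"cols",np.where(m[r.max()-3])[0][[0,-1]]+u-8
print(tip(cv2.imread("pics/side0.png"),292,353),tip(get_image("side"),293,369))
for th in(.8,.85,.9,.95):print(th,np.round(proj("side",W(-40+75*np.cos(.5-th),-326,118+75*np.sin(.5-th))),1))
E
python3 fz.py;python3 st.py
```

```text
19.5 [ 488.5 -265.2   97.6] [ 3.1148 -0.0146  1.5039] bench [  30.8 -290.6   97.6] [2.  1.  8.7] 0.2
side rest tip [291.9 355.3] stud3 [283.1 320.9]
scene rest tip [173.2 146.4] stud3 [202.5 175.6]
('last dark row', np.int64(353), 'cols', array([288, 295])) ('last dark row', np.int64(367), 'cols', array([289, 296]))
0.8 [294.2 368.1]
0.85 [293.5 368.9]
0.9 [292.7 369.7]
0.95 [291.8 370.5]
[([257.2, 189.3], [251, 183, 13, 14, 156]), ([283.6, 202.3], [277, 195, 14, 15, 164]), ([313.2, 216.7], [307, 209, 14, 16, 181]), ([344.8, 231.7], [338, 224, 15, 16, 198])] []
19.65 [ 488.4 -265.2   97.6] [ 3.1148 -0.0146  1.5038] bench [  30.8 -290.6   97.6] [1.  0.2 6.9] 0.2
```

{"api": "move_arm", "payload": {"series": [[[0,0,0.0006],0],[[0,0,0.001],0],[[0,0,0.001],0]]}}

```text
clock: 20.02
eef_pos: [488.4, -265.1, 97.1]
tool_rot: [3.115, -0.014, 1.504]
force: [-0.0, 0.1, 8.6]
width: -0.1
```

```bash
python3 - <<'E'
from h import *
F=[]
for i in range(6): s=read_state();F.append([s["eef_pos"][2],s["force"][2]]);get_image("scene")
print(np.round(F,1))
E
```

```text
[[97.1  8.6]
 [97.1  8.7]
 [97.1  9. ]
 [97.1  8. ]
 [97.1  8.2]
 [97.1  8.1]]
```

```bash
python3 -c "
from cell import *
print(finish_job())"
```

```text
the job is handed in; nothing more can be done
None
```

I stood the toppled fuse upright on the contact strip and let go of it. Then I pressed the dial to about its third click and handed the job in at about 20 s while still holding it there.

**Fuse:** My first grip, along the lane, held it too rigidly to pivot. It slid over the lip, so I put it back leaning and swung it up with the jaws turned along bench x. After release, the cameras put its cap centre at bench (-3, 220), at the same height as its neighbour (117.8 mm against 118.5 mm). The other fuses' caps stayed within 0.2 pixel of their starting positions in the scene view.

**Dial:**
- **Fingertip height:** 97.1 mm, which gives an angle of about 0.90 rad.
- **Force:** a steady 8.0–9.0 N, where 8 N is expected at the third click.
- **Bar position in the side view:** this read slightly lower, about 0.87–0.89 rad, and was taken just before the last 0.5 mm of pressing. I judged the difference to be within pixel error.

**Not checked:** I did not measure the carton and plug again at the end. The arm stayed high or inside the lane and did not pass near them.

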